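# Lock out the fur seaming machine for service

## Task

Lock the seaming machine out for service. First throw the red-balled isolator lever on the grey control box fully over to the red-patch (off) side, then turn the lock collar on the machine clockwise by its black handle until the red pointer lines up with the red mark, and push the red-gripped locking pin upright through the collar's eye, fully home until its flange rests on the collar. Only then press the green start button fully down and let it go, to prove that the machine is dead, leaving everything locked and all other things where they are.

Things in the scene. Friction and masses are not known exactly. Their poses are not given: they have to be found in the camera images.
- machine: Gold seaming machine on a black base plate, fixed. Origin at table height under the lock collar's axis; z up, x away from the robot at yaw 0. Its gold deck covers x -115 to 105, y -85 to 85 mm, top at z 60 mm. The tall gearbox stands at its +y side. The red mark, a 24 x 8 mm stripe on the deck, lies on the -x side of the collar at x -113 to -89, y 0.
- gearbox_top (a point): Centre of the gearbox top, 156 mm above the table. The gearbox covers x -100 to 10, y 85 to 175 mm in the machine frame, with a thin handle over it up to z 171 mm; a black hand wheel (88 mm) on its -x face reaches to x -131 and z 124 mm, and two thin discs and the handle on its +x face reach to x 56 mm.
- collar_axis (a point): Point on the collar's vertical turning axis, on the deck's top (z 60 mm); axes as the machine's. The collar is a flat steel ring 100 mm across and 10 mm thick lying on the deck (its top at z 70 mm), round a steel boss that stands 3 mm above it (a small brass stud to 7 mm).
- collar (a joint): Angle of the lock collar, rad: 0 is the unlocked end, growing clockwise seen from above. At 1.30 the red pointer on the handle's ear meets the red mark (locked): handle to the machine's -x, eye to its +x. It turns on past the mark to a stop at 1.70, so stop it at the mark. It stays where it is left; turning takes about 0.12 N m (2 N at the handle).
- collar_handle (a point): Centre of the top of the collar's handle: an upright black round post, 20 mm diameter, 45 mm tall (z 70 to 115 mm), on the collar's ear 62 mm from the axis. A red pointer line (12 x 8 mm) is painted on the ear just outside it.
- collar_eye (a point): Centre of the collar's eye at the upper face (z 70 mm): a 21 mm hole in the square ear across from the handle, 62 mm from the axis. At the locked mark it stands over the pin hole.
- pin_hole (a point): Centre of the mouth of the pin hole in the gold deck (z 60 mm), 62 mm from the collar axis on the machine's +x side; 14.5 mm diameter, 44 mm deep, vertical; axes as the machine's, z up.
- pin: Locking pin with a RED grip, 100 mm long, 110 g, upright in the rack. Origin at the centre of its lower tip, z up: tapered steel shaft 12 mm thick from 0 to 50 mm, flange 28 mm wide from 50 to 56, round red grip 24 mm thick from 56 to 100. In the rack its tip is 10 mm above the table; home in the machine, 20 mm above it (40 mm below the pin hole's mouth), flange on the collar.
- rack: Wooden block 170 (x) x 60 (y) x 60 mm high, fixed; origin under its centre. Three through holes of 14 mm at x -50, 0, +50 mm hold the red, blue and black pins in any order, flanges resting on its top. Take a pin with the fingers on its y sides, clear of the neighbours.
- panel: Grey control box 130 (x) x 200 (y) x 45 mm high, fixed; origin under its centre, x away from the robot at yaw 0. Lever at y +50 mm, start button at y -55 mm. Under the lever a green patch on the -x side (running) and a red patch on the +x side (off).
- isolator (a joint): Angle of the isolator lever, rad: 0 leaning 0.5 rad to the panel's -x (on), 1.0 at its stop leaning 0.5 rad to +x (off). It stays where it is left; about 1 N at the ball moves it.
- isolator_tip (a point): Centre of the red ball (26 mm) on the end of the isolator lever, 90 mm from the lever's pivot, which is 67 mm above the table. The rod is 10 mm thick.
- start (a joint): Travel of the green start button, m: 0 up, 0.006 fully down; sprung back, 5 N presses it fully down.
- start_top (a point): Centre of the top of the green start button, 36 mm diameter, about 67 mm above the table, pressed straight down.
- blue_pin: Same as the pin but with a blue grip, in the rack; to be left there.
- black_pin: Same as the pin but with a black grip, in the rack; to be left there.
- black_cone: Black thread cone on a red foot, 72 mm wide, 164 mm tall; origin under its centre. Leave alone.
- red_cone: Red thread cone, 72 mm wide, 104 mm tall; origin under its centre. Leave alone.
- oil_bottle: White oil bottle, 48 mm wide, 130 mm tall; origin under its centre. Leave alone.
- screwdriver: Screwdriver 170 mm long lying on the table. Leave alone.
- pin_dish: White bowl, 76 mm wide, 28 mm tall; origin under its centre. Leave alone.
- bobbin: Aluminium bobbin, 52 mm wide, 38 mm tall; origin under its centre. Leave alone.
Not all that is in view belongs to the job. Several things have the shape of the pin; the one meant has the colours described above.

How it is judged:
By the outcome, as a careful person would: the job done as asked, in the order asked, and still so for the second after the job is handed in, with the robot touching nothing.
It also fails if it takes over 72 s, if anything falls off the work surface, if the arm or the gripper's body presses on something with over 40 N, if the wrist force passes 120 N, or if a joint passes its speed limit or range.

## Robot

A 6-joint arm with a two-finger parallel gripper is mounted at the origin on the work surface. World frame = base frame: x ahead of the robot, y to its left, z up, the work surface at z = 0. Lengths are in m, angles in rad, forces in N, time in s.
With the tool pointing down it reaches from about 0.4 to 0.825 m from the base axis. Payload 7 kg.
Tool frame: the origin (TCP) lies at the very end of the fingers, on their centre line; the grasp point (between the pads) lies 19 mm behind it; z points along the fingers, y is the line along which they close (so a half turn about z gives the same grasp; the last joint's range is limited). The gripper opens to 88 mm and grips with 3 to 60 N. Pads are 19 mm wide; open, the fingers measure 130 mm over their backs; the gripper's body (78 mm by 193 mm) begins 47 mm behind the grasp point.
Start: joints at [0.288, 0.359, 0.012, 0, -1.224, -0.288], TCP at [0.675, -0, 0.227] pointing down, gripper open.
Joint ranges: [-3.07, 3.07], [-1.43, 2.12], [-1.02, 1.25], [-3.03, 1.67], [-3.05, -0], [-3.03, 3.03]. Speed limits (rad/s): [2.39, 2.39, 3.01, 3.14, 3.14, 3.14].

## Interface

Orientations are given as [roll, pitch, yaw] about the fixed x, y, z axes, in that order (R = Rz(yaw) Ry(pitch) Rx(roll)).
In Python, from station import * gives the robot as it stands.
- The arm moves only by the tool servo_tool, never from a script. Its argument "moves" is a list of rows, each an object of numbers: "jaw": the opening, from 0 (shut) to 1 (fully open); "dx", "dy", "dz": the shift along the world's x, y, z in m; "roll": the turn about the world's z in degrees. A call has exactly 10 rows; each row shifts and turns the commanded pose from where the row before left it; what a row does not reach is not made up. A row lasts 1/8 s, in which the tool goes at most 62.5 mm and 10.7 degrees, less where a joint would pass 70% of its speed; a pose out of reach is approached as far as the arm can. A call with a gripper value outside its range is refused whole. The fingers move at their own pace and stop on an object; "newtons" is the grip in N (left out, the last holds). Time passes only in rows, so rows that do not move let the fingers close, or fill a call up. It gives the time, the measured TCP pose, the force, the opening and the grip force at its end, in the units of the state.
- get_state(): the state, without advancing time (a new reading comes with each control period).
- grab_frame(name): name is "scene" or "side" or "wrist"; returns (picture, depth): 400x640x3 uint8, red, green, blue; 400x640 float32, m along the optical axis (not along the pixel's ray), 0 where there is no reading.
- calibration(name): a dict with "intrinsics" (3x3 intrinsics, pixels), "R" (3x3) and "t" (3): a world point X has camera coordinates R X + t. Camera axes: x right, y down, z forward; pixel columns grow to the right and rows downward; lengths in m; the calibration is good to about 2 mm. A picture is of the moment at which its call begins: read the wrist's pose just before it. calibration takes no time and is no camera call; for the wrist camera it gives the pose at the moment of the call.
- job_done(): hands the job in; it is judged then, once.
The state is a dict: "t": time; "q": joint angles; "qd": joint speeds; "joint_efforts": joint torques, N m; "eef_pos": TCP position; "ee_rot": TCP orientation; "force": force on the tool from outside, world axes, zero at the start; "moment": the same for the moment, N m; "width": finger opening in m; "gripper_force": force on a finger pad.
Only numpy, scipy, OpenCV 4.12 (cv2) and the standard library are available. Lean on these libraries where they do the work, as an engineer would, in place of code of your own. Each camera call takes 0.05 s, during which the arm holds its last target. There are 200 camera calls.

## Working session

There is one attempt and no reset: what is moved stays moved. The work goes in short steps, Python scripts to look and compute and a tool call to move; the robot and the scene stay as the last step left them, time stands still between calls to the robot, and variables do not carry over. Pictures are saved under pics/ and viewed, at most 10 in all, crops included, and the job is handed in when it is done.

Besides the shell and the picture viewer there is one more tool, called after "Emit:" by a JSON object that holds its "name" and its "arguments". servo_tool: Moves the arm, as the interface text tells. Its arguments: {"type":"object","properties":{"moves":{"type":"array","items":{"type":"object","properties":{"jaw":{"type":"number"},"dx":{"type":"number"},"dy":{"type":"number"},"dz":{"type":"number"},"roll":{"type":"number"}}}},"newtons":{"type":"number"}},"required":["moves"]}

```bash
mkdir -p pics; cat > h.py <<'E'
from station import *
import numpy as np, cv2
def snap(n,f):
    c=calibration(n); p,d=grab_frame(n); np.savez('pics/'+f+'.npz',p=p,d=d,K=c['intrinsics'],R=c['R'],t=c['t'])
    cv2.imwrite('pics/'+f+'.png',p[:,:,::-1]); return p,d
def load(f): return np.load('pics/'+f+'.npz')
def ray(z,u,v,h):  # world point on plane z=h
    K,R,t=z['K'],np.array(z['R']),np.array(z['t']); o=-R.T@t; r=R.T@np.linalg.inv(K)@[u,v,1]
    return o+r*(h-o[2])/r[2]
def pt(z,u,v):
    d=np.median([x for x in z['d'][v-1:v+2,u-1:u+2].ravel() if x>0]); K,R,t=z['K'],np.array(z['R']),np.array(z['t'])
    return R.T@(np.linalg.inv(K)@[u,v,1]*d-t)
E
python3 -c "
from h import *
for n in ['scene','side','wrist']: snap(n,n+'0')
s=get_state(); print(s['eef_pos'],s['ee_rot'],s['width'],s['t'])
a=[cv2.imread('pics/%s0.png'%n) for n in ['scene','side']]
"
```

```text
[ 6.74652154e-01 -3.31833619e-05  2.25830902e-01] [ 3.14031760e+00 -1.79206948e-04 -1.57084961e+00] 0.08746263266573766 0.15
```

View pics/scene0.png

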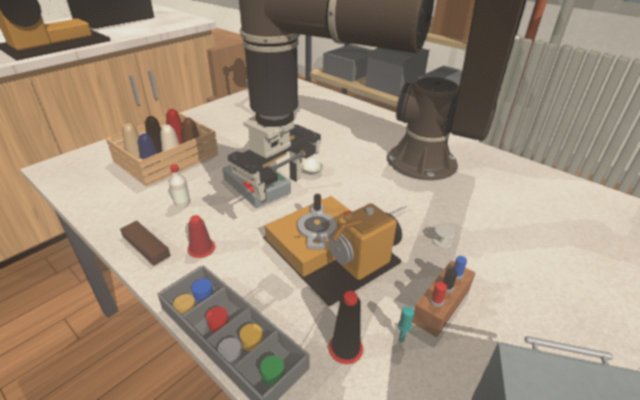

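View pics/side0.png

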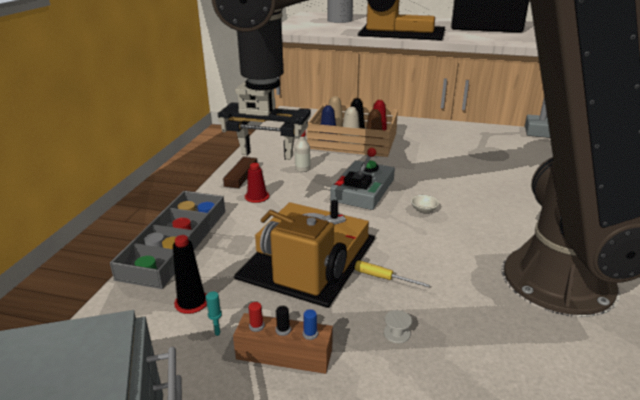

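The scene view shows the machine at about (325,240) and the rack at about (445,300), with the red pin at (439,293). The side view shows the panel at (362,183), its red ball at (371,153), and the collar handle at (334,208). I'll enlarge crops next.

```bash
python3 -c "
from h import *
a=cv2.imread('pics/side0.png'); b=cv2.imread('pics/scene0.png')
f=lambda im,x,y,w,h,s: cv2.resize(im[y:y+h,x:x+w],None,fx=s,fy=s,interpolation=cv2.INTER_CUBIC)
c1=f(a,240,130,200,150,4); cv2.imwrite('pics/c1.png',c1)
top=f(b,250,180,200,150,4); cv2.imwrite('pics/c2.png',top)
z=load('side0'); y=load('scene0'); np.set_printoptions(precision=4,suppress=True)
for n,u,v in [('ball',371,153),('handle',334,202),('red',256,308),('blk',282,312),('blue',310,316)]: print(n,pt(z,u,v))
for n,u,v in [('red',439,289),('blk',450,268),('blue',460,262),('handle',317,198)]: print(n,pt(y,u,v))
"
```

```text
ball [ 0.4679 -0.2342  0.1497]
handle [ 0.5179 -0.0168  0.1131]
red [0.5669 0.3734 0.1091]
blk [0.5195 0.3714 0.1087]
blue [0.4699 0.368  0.1076]
red [0.5842 0.3664 0.1079]
blk [0.5177 0.3551 0.1098]
blue [0.4846 0.3617 0.1079]
handle [ 0.5277 -0.0182  0.1096]
```

View pics/c1.png

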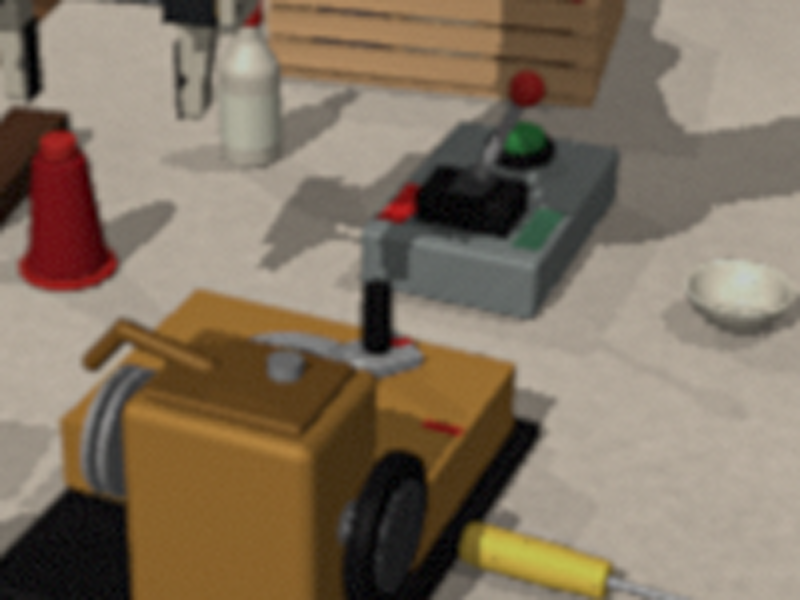

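View pics/c2.png

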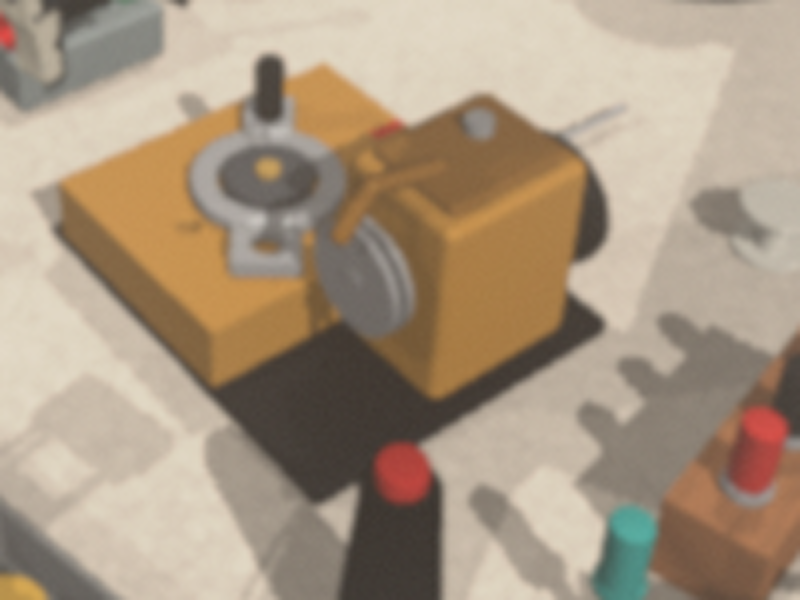

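View pics/wrist0.png

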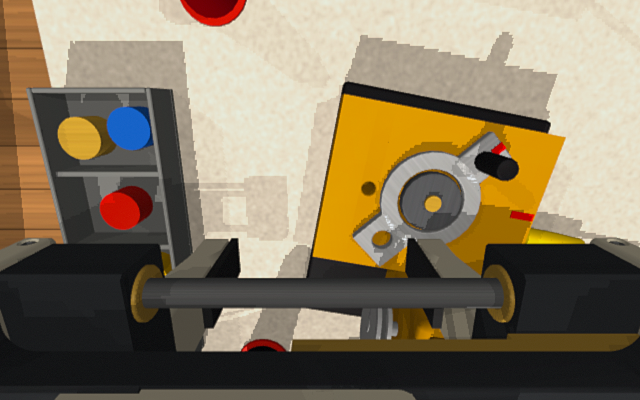

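The wrist view shows the machine from above: stud (433,204), pin hole (368,188), red mark (521,215), pointer (499,149), handle top (507,168), eye (381,239). In the side crop, the ball is at (371.5,152), the button at (371,165), and the panel's corners are also visible.

```bash
python3 -c "
from h import *
np.set_printoptions(precision=4,suppress=True)
w=load('wrist0'); z=load('side0'); y=load('scene0')
for n,u,v,h in [('stud',433,204,.067),('hole',368.5,188,.06),('mark',521,215,.06),('ptr',498,149,.07),('eye',381,239,.07),('handletop',507,168,.115)]: print(n,ray(w,u,v,h), pt(w,int(u),int(v)))
print('side')
S=lambda u,v:(240+u/4,130+v/4)
for n,u,v,h in [('ball',527,89,.146),('btn',527,135,.067),('cornerFL',365,225,.045),('cFR',533,262,.045),('cBR',619,155,.045),('cBL',470,125,.045),('redp',400,207,.045),('greenp',540,230,.045)]:
  a,b=S(u,v); print(n,ray(z,a,b,h),pt(z,int(a),int(b)))
print('pins ray top .110')
for n,u,v in [('red',256,304),('blk',282,308),('blue',310.5,312)]: print(n,ray(z,u,v,.110))
for n,u,v in [('red',440,285),('blk',451,264),('blue',461,258)]: print(n,ray(y,u,v,.110))
# pin grips: colour segmentation point clouds
for im,nm in((z,'side'),(y,'scene')):
  p=im['p'].astype(int);d=im['d']
  vs,us=np.nonzero(((p[...,0]>1.8*p[...,1])&(p[...,0]>110))&(d>0))
  P=np.array([im['R'].T@(np.linalg.inv(im['K'])@[a,b,1]*d[b,a]-im['t']) for a,b in zip(us,vs)])
  m=(abs(P[:,0]-.57)<.06)&(abs(P[:,1]-.37)<.05)&(P[:,2]>.06); print(nm,P[m].min(0),P[m].max(0),m.sum())
  m=(abs(P[:,0]-.467)<.06)&(abs(P[:,1]+.235)<.06)&(P[:,2]>.1); print('ball',P[m].min(0) if m.any() else 0,P[m].max(0) if m.any() else 0,m.sum())
"
```

```text
stud [0.5621 0.0216 0.067 ] [0.5658 0.0184 0.0773]
hole [0.6268 0.0067 0.06  ] [0.6237 0.0132 0.0352]
mark [0.4667 0.036  0.06  ] [0.4679 0.0354 0.0618]
ptr [ 0.5065 -0.0341  0.07  ] [ 0.5075 -0.0344  0.0719]
eye [0.6133 0.0584 0.07  ] [0.6114 0.0626 0.0604]
handletop [ 0.5206 -0.0247  0.115 ] [ 0.5212 -0.0249  0.116 ]
side
ball [ 0.468  -0.2476  0.146 ] [ 0.4685 -0.2374  0.1512]
btn [ 0.4801 -0.3404  0.067 ] [ 0.4835 -0.348   0.0655]
cornerFL [ 0.572  -0.2158  0.045 ] [ 0.5747 -0.2242  0.0411]
cFR [ 0.4499 -0.1921  0.045 ] [ 0.4519 -0.2007  0.0416]
cBR [ 0.4149 -0.3687  0.045 ] [ 0.4193 -0.3894  0.0371]
cBL [ 0.5319 -0.3927  0.045 ] [ 0.5339 -0.3949  0.0446]
redp [ 0.5543 -0.248   0.045 ] [ 0.5553 -0.2525  0.045 ]
greenp [ 0.4527 -0.2382  0.045 ] [ 0.4535 -0.2432  0.0439]
pins ray top .110
red [0.5702 0.3645 0.11  ]
blk [0.5222 0.3631 0.11  ]
blue [0.471  0.3607 0.11  ]
red [0.5753 0.3633 0.11  ]
blk [0.5057 0.3511 0.11  ]
blue [0.474  0.3582 0.11  ]
side [0.5621 0.3572 0.0662] [0.5836 0.3814 0.1111] 239
ball [ 0.4664 -0.2412  0.1565] [ 0.4668 -0.239   0.1585] 2
scene [0.5353 0.3538 0.0703] [0.588  0.3763 0.114 ] 203
ball 0 0 0
```

Emit:
{"name": "servo_tool", "arguments": {"moves": [{"dx":-0.02,"dy":-0.02,"jaw":0},{"dx":-0.03,"dy":-0.03,"jaw":0},{"dx":-0.03,"dy":-0.03,"jaw":0},{"dx":-0.03,"dy":-0.03,"jaw":0},{"dx":-0.03,"dy":-0.03,"jaw":0},{"dx":-0.03,"dy":-0.03,"jaw":0},{"dx":-0.02,"dy":-0.02,"jaw":0},{"jaw":0},{"jaw":0},{"jaw":0}], "newtons": 20}}

```text
$.moves[0]: bad value
```

```bash
python3 -c "
from h import *
snap('wrist','wrist1')
"
```

```text
(no output)
```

View pics/wrist1.png

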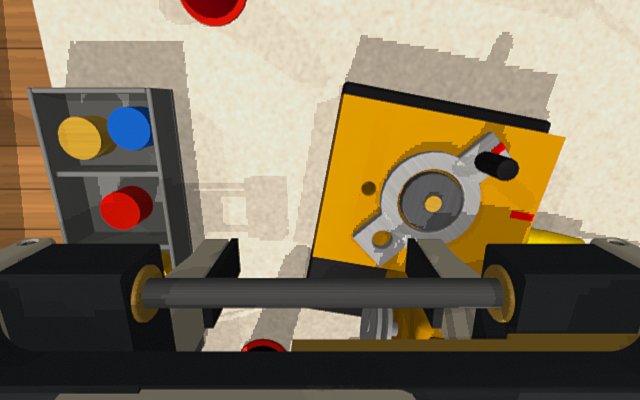

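The move was refused and nothing changed: the wrist view is as before. I'll fill in every field and retry.

Emit:
{"name": "servo_tool", "arguments": {"moves": [{"dx":-0.02,"dy":-0.02,"dz":0,"roll":0,"jaw":0},{"dx":-0.03,"dy":-0.03,"dz":0,"roll":0,"jaw":0},{"dx":-0.03,"dy":-0.03,"dz":0,"roll":0,"jaw":0},{"dx":-0.03,"dy":-0.03,"dz":0,"roll":0,"jaw":0},{"dx":-0.03,"dy":-0.03,"dz":0,"roll":0,"jaw":0},{"dx":-0.03,"dy":-0.03,"dz":0,"roll":0,"jaw":0},{"dx":-0.02,"dy":-0.02,"dz":0,"roll":0,"jaw":0},{"dx":0,"dy":0,"dz":0,"roll":0,"jaw":0},{"dx":0,"dy":0,"dz":0,"roll":0,"jaw":0},{"dx":0,"dy":0,"dz":0,"roll":0,"jaw":0}], "newtons": 20}}

```text
t: 1.45
eef_pos: [0.4855, -0.1895, 0.2264]
ee_rot: [3.141, 0.0, -1.57]
force: [0.2, 0.5, 0.4]
width: 0.0004
gripper_force: 0.0
```

```bash
python3 -c "
from h import *
snap('wrist','wrist2')
"
```

```text
(no output)
```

View pics/wrist2.png

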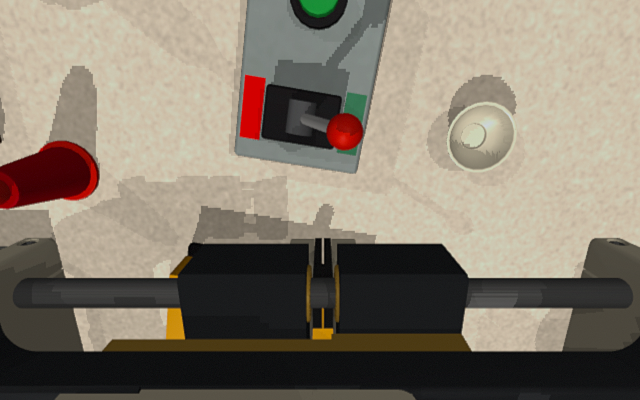

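The wrist view shows the ball at (345,131), front panel corners at (237,155) and (356,173), the red patch at (253,107), the green patch at (355,117), and the button at (319,0).

```bash
python3 -c "
from h import *
np.set_printoptions(precision=4,suppress=True)
w=load('wrist2')
for n,u,v,h in [('ball',345,131,.146),('cL',237,155,.045),('cR',356,173,.045),('red',253,107,.045),('green',355,117,.045),('btn',319,2,.067)]: print(n,ray(w,u,v,h),pt(w,u,v))
"
```

```text
ball [ 0.4688 -0.2472  0.146 ] [ 0.4699 -0.2486  0.1624]
cL [ 0.5731 -0.2141  0.045 ] [ 0.5843 -0.2072  0.0015]
cR [ 0.4495 -0.195   0.045 ] [ 0.4449 -0.1855  0.0006]
red [ 0.5536 -0.2619  0.045 ] [ 0.5533 -0.2619  0.0468]
green [ 0.4522 -0.2522  0.045 ] [ 0.4628 -0.2573  0.1542]
btn [ 0.4877 -0.3485  0.067 ] [ 0.4877 -0.3484  0.0674]
```

Emit:
{"name": "servo_tool", "arguments": {"moves": [{"dx":-0.03,"dy":-0.02,"dz":0,"roll":0,"jaw":0},{"dx":-0.04,"dy":-0.03,"dz":0,"roll":0,"jaw":0},{"dx":0,"dy":0,"dz":-0.02,"roll":0,"jaw":0},{"dx":0,"dy":0,"dz":-0.03,"roll":0,"jaw":0},{"dx":0,"dy":0,"dz":-0.03,"roll":0,"jaw":0},{"dx":0,"dy":0,"dz":-0.005,"roll":0,"jaw":0},{"dx":0.005,"dy":-0.001,"dz":0,"roll":0,"jaw":0},{"dx":0.005,"dy":-0.001,"dz":0,"roll":0,"jaw":0},{"dx":0.005,"dy":0,"dz":0,"roll":0,"jaw":0},{"dx":0.005,"dy":-0.001,"dz":0,"roll":0,"jaw":0}]}}

```text
t: 2.75
eef_pos: [0.4357, -0.2431, 0.1421]
ee_rot: [-3.141, -0.0, -1.571]
force: [0.5, -0.5, -0.5]
width: 0.0004
gripper_force: 0.0
```

Emit:
{"name": "servo_tool", "arguments": {"moves": [{"dx":0.008,"dy":-0.001,"dz":0,"roll":0,"jaw":0},{"dx":0.008,"dy":-0.001,"dz":0,"roll":0,"jaw":0},{"dx":0.008,"dy":-0.002,"dz":0,"roll":0,"jaw":0},{"dx":0.008,"dy":-0.001,"dz":0,"roll":0,"jaw":0},{"dx":0.008,"dy":-0.001,"dz":0,"roll":0,"jaw":0},{"dx":0.008,"dy":-0.002,"dz":0,"roll":0,"jaw":0},{"dx":0.008,"dy":-0.001,"dz":0,"roll":0,"jaw":0},{"dx":0.005,"dy":-0.001,"dz":0,"roll":0,"jaw":0},{"dx":0.005,"dy":-0.001,"dz":0,"roll":0,"jaw":0},{"dx":0,"dy":0,"dz":0,"roll":0,"jaw":0}]}}

```text
t: 4.0
eef_pos: [0.5014, -0.2541, 0.1415]
ee_rot: [-3.141, -0.0, -1.571]
force: [-0.4, -0.1, -0.9]
width: 0.0003
gripper_force: 0.0
```

Emit:
{"name": "servo_tool", "arguments": {"moves": [{"dx":0.003,"dy":-0.001,"dz":0,"roll":0,"jaw":0},{"dx":0.003,"dy":0,"dz":0,"roll":0,"jaw":0},{"dx":0.003,"dy":-0.001,"dz":0,"roll":0,"jaw":0},{"dx":0.003,"dy":0,"dz":0,"roll":0,"jaw":0},{"dx":0.002,"dy":-0.001,"dz":0,"roll":0,"jaw":0},{"dx":0.002,"dy":0,"dz":0,"roll":0,"jaw":0},{"dx":0.002,"dy":0,"dz":0,"roll":0,"jaw":0},{"dx":0,"dy":0,"dz":0,"roll":0,"jaw":0},{"dx":0,"dy":0,"dz":0,"roll":0,"jaw":0},{"dx":0,"dy":0,"dz":0,"roll":0,"jaw":0}]}}

```text
t: 5.25
eef_pos: [0.5192, -0.257, 0.1417]
ee_rot: [-3.141, -0.0, -1.571]
force: [-0.8, -0.7, -0.3]
width: 0.0004
gripper_force: 0.0
```

```bash
python3 -c "
from h import *
snap('side','side1');snap('wrist','wrist3')
np.set_printoptions(precision=4,suppress=True)
for f in ('side1','wrist3'):
  z=load(f);p=z['p'].astype(int);d=z['d']
  vs,us=np.nonzero(((p[...,0]>2*p[...,1])&(p[...,0]>90))&(d>0))
  P=np.array([z['R'].T@(np.linalg.inv(z['K'])@[a,b,1]*d[b,a]-z['t']) for a,b in zip(us,vs)])
  m=(abs(P[:,0]-.52)<.08)&(abs(P[:,1]+.25)<.05)&(P[:,2]>.1); print(f,P[m].min(0) if m.any() else 0,P[m].max(0) if m.any() else 0, P[m].mean(0) if m.any() else 0,m.sum())
"
```

```text
side1 [ 0.5385 -0.2579  0.1376] [ 0.5567 -0.2397  0.1582] [ 0.547  -0.2499  0.1492] 48
wrist3 [ 0.5388 -0.2732  0.142 ] [ 0.5573 -0.2678  0.1548] [ 0.5474 -0.2709  0.1506] 288
```

Emit:
{"name": "servo_tool", "arguments": {"moves": [{"dx":0.001,"dy":0,"dz":0,"roll":0,"jaw":0},{"dx":0.001,"dy":0,"dz":0,"roll":0,"jaw":0},{"dx":0.001,"dy":0,"dz":0,"roll":0,"jaw":0},{"dx":0.001,"dy":-0.001,"dz":0,"roll":0,"jaw":0},{"dx":0.001,"dy":0,"dz":0,"roll":0,"jaw":0},{"dx":0.001,"dy":0,"dz":0,"roll":0,"jaw":0},{"dx":0.001,"dy":0,"dz":0,"roll":0,"jaw":0},{"dx":0,"dy":0,"dz":0,"roll":0,"jaw":0},{"dx":0,"dy":0,"dz":0,"roll":0,"jaw":0},{"dx":0,"dy":0,"dz":0,"roll":0,"jaw":0}]}}

```text
t: 6.6
eef_pos: [0.521, -0.2574, 0.1411]
ee_rot: [3.133, 0.002, -1.572]
force: [-17.5, 4.4, 11.6]
width: 0.0004
gripper_force: 8.7
```

Emit:
{"name": "servo_tool", "arguments": {"moves": [{"dx":-0.015,"dy":0,"dz":0,"roll":0,"jaw":0},{"dx":-0.01,"dy":0,"dz":0.03,"roll":0,"jaw":0},{"dx":0,"dy":0,"dz":0.05,"roll":0,"jaw":0},{"dx":0,"dy":0.04,"dz":0,"roll":0,"jaw":0.6},{"dx":0,"dy":0.04,"dz":0,"roll":0,"jaw":0.6},{"dx":0.01,"dy":0.04,"dz":0,"roll":0,"jaw":0.6},{"dx":0.01,"dy":0.04,"dz":0,"roll":0,"jaw":0.6},{"dx":0.005,"dy":0.04,"dz":0,"roll":0,"jaw":0.6},{"dx":0,"dy":0.03,"dz":0,"roll":0,"jaw":0.6},{"dx":0,"dy":0,"dz":0,"roll":0,"jaw":0.6}]}}

```text
t: 7.85
eef_pos: [0.5265, -0.0261, 0.2218]
ee_rot: [-3.14, 0.001, -1.568]
force: [0.2, -0.4, -1.3]
width: 0.0522
gripper_force: 0.0
```

```bash
python3 -c "
from h import *
s=get_state(); print(s['t'],s['eef_pos'],s['q'])
snap('wrist','wrist4');snap('side','side2')
np.set_printoptions(precision=4,suppress=True)
z=load('side2');p=z['p'].astype(int);d=z['d']
vs,us=np.nonzero(((p[...,0]>2*p[...,1])&(p[...,0]>90))&(d>0))
P=np.array([z['R'].T@(np.linalg.inv(z['K'])@[a,b,1]*d[b,a]-z['t']) for a,b in zip(us,vs)])
m=(abs(P[:,0]-.52)<.08)&(abs(P[:,1]+.25)<.05)&(P[:,2]>.1); print(P[m].mean(0),P[m].min(0),P[m].max(0))
"
```

```text
7.85 [ 0.52651815 -0.02613774  0.22180917] [ 3.22666934e-01  1.17310508e-01 -3.20122960e-01 -1.57332353e-04
 -1.13148412e+00 -3.19914285e-01]
[ 0.553  -0.2499  0.1506] [ 0.5487 -0.2565  0.1454] [ 0.5564 -0.2412  0.1555]
```

Emit:
{"name": "servo_tool", "arguments": {"moves": [{"dx":-0.006,"dy":0.001,"dz":-0.03,"roll":0,"jaw":0.6},{"dx":0,"dy":0,"dz":-0.04,"roll":0,"jaw":0.6},{"dx":0,"dy":0,"dz":-0.04,"roll":0,"jaw":0.6},{"dx":0,"dy":0,"dz":-0.02,"roll":0,"jaw":0.6},{"dx":0,"dy":0,"dz":0,"roll":0,"jaw":0.2},{"dx":0,"dy":0,"dz":0,"roll":0,"jaw":0.2},{"dx":0,"dy":0,"dz":0,"roll":0,"jaw":0.1},{"dx":0,"dy":0,"dz":0,"roll":0,"jaw":0.1},{"dx":0,"dy":0,"dz":0,"roll":0,"jaw":0.1},{"dx":0,"dy":0,"dz":0,"roll":0,"jaw":0.1}], "newtons": 10}}

```text
t: 9.2
eef_pos: [0.5205, -0.027, 0.0924]
ee_rot: [-3.14, 0.0, -1.57]
force: [-1.8, -0.4, 6.3]
width: 0.0197
gripper_force: 10.0
```

Emit:
{"name": "servo_tool", "arguments": {"moves": [{"dx":-0.0038,"dy":0.0044,"dz":0,"roll":0,"jaw":0.1},{"dx":-0.0033,"dy":0.0047,"dz":0,"roll":0,"jaw":0.1},{"dx":-0.0029,"dy":0.0051,"dz":0,"roll":0,"jaw":0.1},{"dx":-0.0024,"dy":0.0052,"dz":0,"roll":0,"jaw":0.1},{"dx":-0.0019,"dy":0.0055,"dz":0,"roll":0,"jaw":0.1},{"dx":-0.0014,"dy":0.0057,"dz":0,"roll":0,"jaw":0.1},{"dx":-0.0008,"dy":0.0057,"dz":0,"roll":0,"jaw":0.1},{"dx":-0.0003,"dy":0.0058,"dz":0,"roll":0,"jaw":0.1},{"dx":0.0002,"dy":0.0037,"dz":0,"roll":0,"jaw":0.1},{"dx":0,"dy":0,"dz":0,"roll":0,"jaw":0.1}]}}

```text
t: 10.45
eef_pos: [0.5053, 0.0194, 0.0922]
ee_rot: [-3.138, 0.001, -1.57]
force: [7.4, -2.3, -1.5]
width: 0.0199
gripper_force: 10.0
```

```bash
python3 -c "
from h import *
s=get_state(); print(s['t'],s['eef_pos'],s['force'])
snap('scene','scene2');snap('side','side3'); snap('wrist','wrist5')
f=lambda n,x,y: cv2.resize(cv2.imread('pics/%s.png'%n)[y:y+100,x:x+133],None,fx=3,fy=3,interpolation=cv2.INTER_CUBIC)
w=cv2.resize(cv2.imread('pics/wrist5.png'),(399,249))
o=np.vstack([np.hstack([f('scene2',260,170),f('side3',280,170)]),np.hstack([w,w])]); cv2.imwrite('pics/m1.png',o)
"
```

```text
10.45 [0.50534409 0.01943214 0.0921778 ] [ 7.35044463 -2.3324527  -1.54879637]
```

View pics/m1.png

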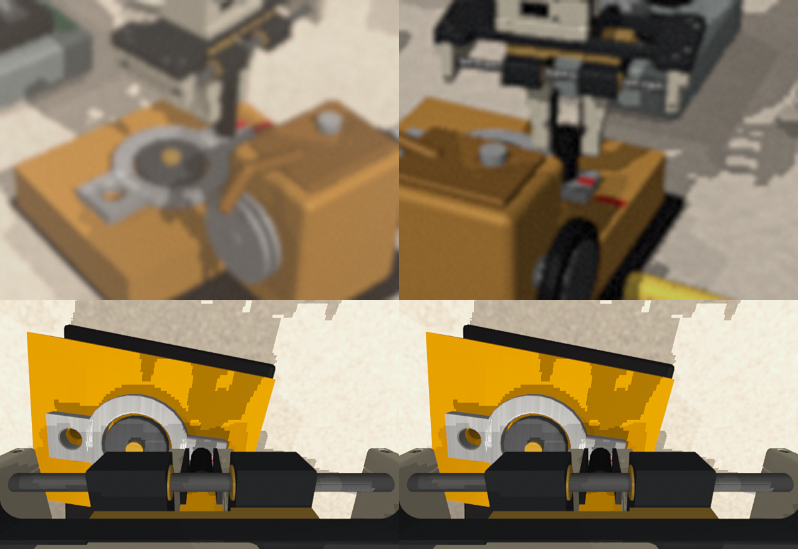

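The eye is at about (112,221) in the wrist frame. The side crop shows the pointer just short of the red mark. I'll measure it numerically.

```bash
cat > m.py <<'E'
from h import *
np.set_printoptions(precision=4,suppress=True)
def cloud(z):
  d=z['d'];v,u=np.mgrid[:400,:640]
  c=np.linalg.inv(z['K'])@np.stack([u.ravel(),v.ravel(),np.ones(u.size)])*d.ravel()
  return (z['R'].T@(c-np.array(z['t'])[:,None])).T.reshape(400,640,3)
def far_edge(z):
  P=cloud(z); k=(abs(P[...,2]-.06)<.006)
  e=[]
  for u in range(0,640,4):
    vs=np.nonzero(k[:,u])[0]
    if len(vs)>20: e.append(ray(z,u,vs[0],.06)[:2])
  e=np.array(e)
  l=cv2.fitLine(e.astype(np.float32),cv2.DIST_HUBER,0,.001,.001).ravel(); 
  r=np.abs((e-l[2:])@[-l[1],l[0]]); e=e[r<.003]
  l=cv2.fitLine(e.astype(np.float32),cv2.DIST_HUBER,0,.001,.001).ravel()
  n=np.array([-l[1],l[0]])*np.sign(l[0])
  print('far edge yaw',np.arctan(l[1]/l[0]),len(e),'axis from edge', (np.array([.566,.018])-l[2:])@n)
if __name__=='__main__':
  for f in ('wrist0','wrist5'): far_edge(load(f))
  z=load('wrist5');P=cloud(z)
  sub=P[195:250,85:140]; print(np.round(sub[::6,::5,2]*1000).astype(int))
E
python3 m.py
```

```text
far edge yaw -0.1840739 54 axis from edge 0.08437680976676001
far edge yaw -0.18383688 99 axis from edge 0.0847357644550456
[[71 70 71 71 71 70 71 70 70 70 70]
 [70 71 70 70 70 70 70 70 71 71 70]
 [71 69 70 70 64 60 56 70 70 69 70]
 [71 71 71 66 61 60 56 54 48 70 70]
 [70 69 69 64 62 59 60 56 53 51 70]
 [71 71 70 66 65 60 60 60 59 60 69]
 [71 71 70 69 67 63 61 60 60 60 69]
 [71 70 71 70 70 69 67 67 69 70 70]
 [70 70 70 69 71 70 71 71 70 70 70]
 [70 70 70 70 71 71 71 70 70 71 70]]
```

```bash
cat >> m.py <<'E'
def eye(f,box,c=(.566,.018),yaw=-.184):
  z=load(f);P=cloud(z);v0,v1,u0,u1=box
  k=((P[v0:v1,u0:u1,2]<.0685)&(z['d'][v0:v1,u0:u1]>0)).astype(np.uint8)
  cs,_=cv2.findContours(k,cv2.RETR_EXTERNAL,cv2.CHAIN_APPROX_NONE); c0=max(cs,key=cv2.contourArea)
  (a,b),ax,_=cv2.fitEllipse(c0); E=ray(z,a+u0,b+v0,.07)
  v=E[:2]-c; ang=np.arctan2(v[1],v[0]); print(f,'eye px',a+u0,b+v0,ax,E,'r',np.hypot(*v),'remaining cw rad',ang-yaw)
E
python3 -c "
from m import *
eye('wrist5',(195,250,85,140))
z=load('wrist5')
import cv2
im=z['p'][180:340,60:430]; cv2.imwrite('pics/c5.png',cv2.resize(im[:,:,::-1],None,fx=2.1,fy=2.1,interpolation=cv2.INTER_CUBIC))
z=load('wrist0')
for h in (.077,): print(ray(z,433,204,h))
"
```

```text
wrist5 eye px 113.96648788452148 221.9987335205078 (29.65345001220703, 36.702457427978516) [0.6268 0.0089 0.07  ] r 0.06144814186162641 remaining cw rad 0.03607314252449695
[0.5657 0.0185 0.077 ]
```

```bash
python3 -c "
from m import *
z=load('side3'); S=lambda u,v:(280+(u-399)/3,170+v/3)
for n,u,v,h in [('ptr',585,180,.07),('mark',610,202,.06)]: print(n,ray(z,*S(u,v),h))
# red pixels
p=z['p'].astype(int); v,u=np.nonzero((p[...,0]>1.9*p[...,1])&(p[...,0]>80)); m=(u>320)&(u<375)&(v>215)&(v<250); print(np.c_[u[m],v[m]].T)
w=load('wrist5')
eye('wrist0',(225,252,368,396))
c=cloud(w)
h=(abs(c[...,2]-.115)<.004); vv,uu=np.nonzero(h); mm=(uu>290)&(uu<360)&(vv<300); print(c[vv[mm],uu[mm]].mean(0) if mm.any() else 0, mm.sum())
print(ray(w,324,249,.115))
s=cloud(w)[215:260,180:250]; k=(s[...,2]>.0745)&(s[...,2]<.079); print('stud',s[k].mean(0),k.sum())
"
```

```text
ptr [0.4869 0.0324 0.07  ]
mark [0.4648 0.0428 0.06  ]
[[340 341 342 343 340 341 342 343 344 342 343 344 346 347 348 345 346 347
  348 349 350 351 352 353 347 348 349 350 351 352 353 354 355 351 352 353
  354]
 [229 229 229 229 230 230 230 230 230 231 231 231 235 235 235 236 236 236
  236 236 236 236 236 236 237 237 237 237 237 237 237 237 237 238 238 238
  238]]
wrist0 eye px 381.6283655166626 239.38813877105713 (17.336111068725586, 19.456655502319336) [0.6126 0.0589 0.07  ] r 0.06198425573259515 remaining cw rad 0.9038202527196815
[0.5028 0.0139 0.1137] 488
[0.504  0.0049 0.115 ]
stud [0.5658 0.0145 0.0769] 424
```

View pics/c5.png

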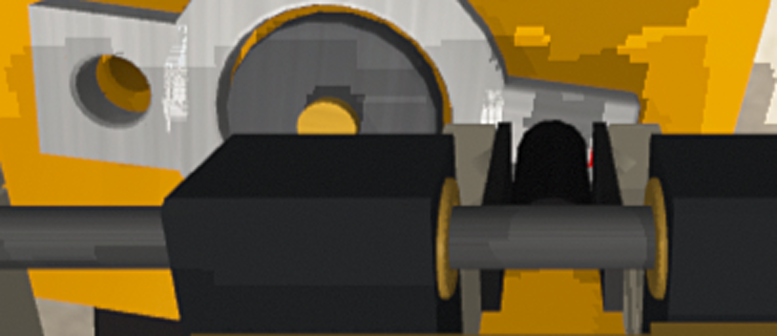

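The enlarged wrist crop shows the eye rim centred at about (111,90), the stud at (327,127), and the ear's lower edge running (38,152)–(185,170). I'll compare these within this one image.

```bash
python3 -c "
from m import *
w=load('wrist5'); C=lambda u,v:(60+(u+.5)/2.1-.5,180+(v+.5)/2.1-.5)
g=lambda u,v,h: ray(w,*C(u,v),h)
print('eye',g(111,90,.07),'stud',g(327,127,.077))
a,b=g(38,152,.07),g(183,169,.07); print('ear edge',np.arctan((b-a)[1]/(b-a)[0]))
# ear edge by height map
P=cloud(w); k=abs(P[...,2]-.07)<.004
L=[]
for u in range(82,140,3):
  vs=np.nonzero(k[200:300,u])[0]
  L.append(ray(w,u,200+vs[vs<80].max()+.5,.07)[:2])
L=np.array(L); print(L[::4]); l=cv2.fitLine(L.astype(np.float32),cv2.DIST_HUBER,0,.001,.001).ravel(); print(np.arctan(l[1]/l[0]))
# boss circle (z .073) centroid region unoccluded: ring outer edge fit at z .07
"
```

```text
eye [0.6276 0.0093 0.07  ] stud [0.566  0.0174 0.077 ]
ear edge -0.13029452766247196
[[0.6496 0.0285]
 [0.6427 0.0299]
 [0.6355 0.0305]
 [0.6285 0.0318]
 [0.6214 0.0325]]
-0.13796091
```

Emit:
{"name": "servo_tool", "arguments": {"moves": [{"dx":0,"dy":0.001,"dz":0,"roll":0,"jaw":0.1},{"dx":0,"dy":0.001,"dz":0,"roll":0,"jaw":0.1},{"dx":0.0005,"dy":0.001,"dz":0,"roll":0,"jaw":0.1},{"dx":0,"dy":0,"dz":0,"roll":0,"jaw":0.1},{"dx":0,"dy":0,"dz":0,"roll":0,"jaw":0.1},{"dx":0,"dy":0,"dz":0,"roll":0,"jaw":0.1},{"dx":0,"dy":0,"dz":0,"roll":0,"jaw":0.1},{"dx":0,"dy":0,"dz":0,"roll":0,"jaw":0.1},{"dx":0,"dy":0,"dz":0,"roll":0,"jaw":0.1},{"dx":0,"dy":0,"dz":0,"roll":0,"jaw":0.1}]}}

```text
t: 11.85
eef_pos: [0.5058, 0.0219, 0.0922]
ee_rot: [-3.138, 0.0, -1.57]
force: [7.5, -4.7, -1.5]
width: 0.0197
gripper_force: 10.0
```

```bash
cat >> m.py <<'E'
def ear(f,u0=82,u1=140):
  w=load(f);P=cloud(w); k=abs(P[...,2]-.07)<.004; L=[]
  for u in range(u0,u1,2):
    vs=np.nonzero(k[200:300,u])[0]; L.append(ray(w,u,200+vs[vs<80].max()+.5,.07)[:2])
  l=cv2.fitLine(np.array(L,np.float32),cv2.DIST_HUBER,0,.001,.001).ravel(); print('ear',np.arctan(l[1]/l[0]))
E
python3 -c "
from m import *
snap('wrist','wrist6');snap('side','side4')
eye('wrist6',(195,250,85,140)); ear('wrist6'); far_edge(load('wrist6'))
z=load('side4');p=z['p'].astype(int); v,u=np.nonzero((p[...,0]>1.9*p[...,1])&(p[...,0]>80)); m=(u>320)&(u<375)&(v>215)&(v<250); print(np.c_[u[m],v[m]].T)
"
```

```text
wrist6 eye px 113.92106819152832 213.474853515625 (29.891199111938477, 37.19469451904297) [0.6263 0.0061 0.07  ] r 0.06142210844750736 remaining cw rad -0.01095043219714903
ear -0.18487762
far edge yaw -0.18380049 99 axis from edge 0.08466286910380254
[[339 340 339 340 341 342 343 339 340 341 342 343 344 341 342 343 346 347
  348 345 346 347 348 349 350 351 352 353 347 348 349 350 351 352 353 354
  355 351 352 353 354]
 [229 229 230 230 230 230 230 231 231 231 231 231 231 232 232 232 235 235
  235 236 236 236 236 236 236 236 236 236 237 237 237 237 237 237 237 237
  237 238 238 238 238]]
```

Emit:
{"name": "servo_tool", "arguments": {"moves": [{"dx":0,"dy":0,"dz":0,"roll":0,"jaw":0.4},{"dx":0,"dy":0,"dz":0,"roll":0,"jaw":0.6},{"dx":0,"dy":0,"dz":0,"roll":0,"jaw":0.6},{"dx":0,"dy":0,"dz":0.03,"roll":0,"jaw":0.6},{"dx":0,"dy":0,"dz":0.05,"roll":0,"jaw":0.6},{"dx":0,"dy":0,"dz":0.05,"roll":10,"jaw":0.6},{"dx":0.02,"dy":0.02,"dz":0,"roll":10,"jaw":0.6},{"dx":0.02,"dy":0.02,"dz":0,"roll":0,"jaw":0.6},{"dx":0.02,"dy":0.01,"dz":0,"roll":-10,"jaw":0.6},{"dx":0,"dy":0,"dz":0,"roll":-10,"jaw":0.6}]}}

```text
t: 13.2
eef_pos: [0.5646, 0.0726, 0.2208]
ee_rot: [3.141, -0.0, -1.576]
force: [-0.2, 0.8, -0.0]
width: 0.0524
gripper_force: 0.0
```

```bash
python3 -c "
from m import *
s=get_state(); print(s['t'],s['eef_pos'],s['ee_rot'])
snap('wrist','wrist7');w=load('wrist7')
far_edge(w)
p=w['p'].astype(int);v,u=np.nonzero((p[...,0]>2.2*p[...,1])&(p[...,0]>110)&(p[...,2]<80)); P=cloud(w)[v,u]; 
k=(abs(P[:,2]-.065)<.009)&(P[:,0]<.52); P=P[k]
for n,q in (('ptr',P[P[:,2]>.066]),('mark',P[P[:,2]<.064])):
  if len(q): print(n,q.mean(0),len(q),'cross',(q.mean(0)[:2]-[.566,.018])@[np.sin(.184),np.cos(.184)])
"
```

```text
13.2 [0.5646 0.0726 0.2208] [ 3.1407 -0.0003 -1.5758]
far edge yaw -0.18333316 60 axis from edge 0.08469918068946299
ptr [0.4837 0.0326 0.0718] 25 cross -0.0006951328738573012
mark [0.4668 0.0363 0.0615] 216 cross -0.00014998645241025028
```

Emit:
{"name": "servo_tool", "arguments": {"moves": [{"dx":-0.005,"dy":0.02,"dz":0,"roll":10,"jaw":0.6},{"dx":-0.01,"dy":0.035,"dz":0,"roll":10,"jaw":0.6},{"dx":-0.01,"dy":0.035,"dz":0,"roll":10,"jaw":0.6},{"dx":-0.01,"dy":0.035,"dz":0,"roll":10,"jaw":0.6},{"dx":-0.01,"dy":0.035,"dz":0,"roll":10,"jaw":0.6},{"dx":-0.01,"dy":0.035,"dz":0,"roll":10,"jaw":0.6},{"dx":-0.01,"dy":0.035,"dz":0,"roll":10,"jaw":0.6},{"dx":-0.01,"dy":0.035,"dz":0,"roll":10,"jaw":0.6},{"dx":-0.01,"dy":0.025,"dz":0,"roll":10,"jaw":0.6},{"dx":0,"dy":0,"dz":0,"roll":0,"jaw":0.6}]}}

```text
t: 14.5
eef_pos: [0.4779, 0.3631, 0.2212]
ee_rot: [3.141, 0.0, 0.006]
force: [0.3, 0.2, -0.1]
width: 0.0528
gripper_force: 0.0
```

```bash
python3 -c "
from m import *
s=get_state(); print(s['t'],s['eef_pos'],s['ee_rot'],s['q'])
snap('wrist','wrist8');w=load('wrist8')
p=w['p'].astype(int);P=cloud(w)
r=(p[...,0]>2*p[...,1])&(p[...,0]>100)&(P[...,2]>.07)&(abs(P[...,1]-.364)<.05)&(P[...,0]>.5)&(P[...,0]<.65)
v,u=np.nonzero(r); print(len(v),u.min(),u.max(),v.min(),v.max())
q=P[v,u]; top=q[q[:,2]>.108]; print('top',top.min(0),top.max(0),top.mean(0),len(top))
tv,tu=np.nonzero(r&(P[...,2]>.1085)); print(ray(w,*cv2.minEnclosingCircle(np.c_[tu,tv].astype(np.float32))[0],.110))
"
```

```text
14.5 [0.4779 0.3631 0.2212] [3.1413 0.0005 0.0059] [ 0.9748  0.2406 -0.167  -0.0003 -1.1637  0.6019]
736 305 335 61 92
top [0.5611 0.353  0.1081] [0.5836 0.3762 0.1125] [0.5727 0.3646 0.1103] 729
[0.5725 0.3646 0.11  ]
```

Emit:
{"name": "servo_tool", "arguments": {"moves": [{"dx":0.03,"dy":0.0015,"dz":0,"roll":0,"jaw":0.6},{"dx":0.04,"dy":0,"dz":0,"roll":0,"jaw":0.6},{"dx":0.0247,"dy":0,"dz":-0.02,"roll":0,"jaw":0.6},{"dx":0,"dy":0,"dz":-0.04,"roll":0,"jaw":0.6},{"dx":0,"dy":0,"dz":-0.04,"roll":0,"jaw":0.6},{"dx":0,"dy":0,"dz":-0.03,"roll":0,"jaw":0.6},{"dx":0,"dy":0,"dz":-0.015,"roll":0,"jaw":0.6},{"dx":0,"dy":0,"dz":0,"roll":0,"jaw":0.6},{"dx":0,"dy":0,"dz":0,"roll":0,"jaw":0.6},{"dx":0,"dy":0,"dz":0,"roll":0,"jaw":0.6}]}}

```text
t: 15.8
eef_pos: [0.5742, 0.3639, 0.0781]
ee_rot: [-3.14, -0.002, 0.0]
force: [0.5, -0.6, -0.5]
width: 0.0522
gripper_force: 0.0
```

Emit:
{"name": "servo_tool", "arguments": {"moves": [{"dx":0,"dy":0,"dz":0,"roll":0,"jaw":0.3},{"dx":0,"dy":0,"dz":0,"roll":0,"jaw":0.1},{"dx":0,"dy":0,"dz":0,"roll":0,"jaw":0.1},{"dx":0,"dy":0,"dz":0,"roll":0,"jaw":0.1},{"dx":0,"dy":0,"dz":0,"roll":0,"jaw":0.1},{"dx":0,"dy":0,"dz":0.01,"roll":0,"jaw":0.1},{"dx":0,"dy":0,"dz":0.02,"roll":0,"jaw":0.1},{"dx":0,"dy":0,"dz":0.03,"roll":0,"jaw":0.1},{"dx":0,"dy":0,"dz":0.04,"roll":0,"jaw":0.1},{"dx":0,"dy":0,"dz":0,"roll":0,"jaw":0.1}], "newtons": 30}}

```text
t: 17.05
eef_pos: [0.575, 0.3639, 0.1807]
ee_rot: [-3.138, -0.004, 0.0]
force: [-0.2, 0.9, -0.9]
width: 0.0233
gripper_force: 30.0
```

Emit:
{"name": "servo_tool", "arguments": {"moves": [{"dx":0,"dy":0,"dz":0.03,"roll":0,"jaw":0.1},{"dx":0,"dy":0,"dz":0.04,"roll":0,"jaw":0.1},{"dx":0,"dy":0,"dz":0.02,"roll":-10,"jaw":0.1},{"dx":0,"dy":-0.02,"dz":0,"roll":-10,"jaw":0.1},{"dx":0,"dy":-0.03,"dz":0,"roll":-10,"jaw":0.1},{"dx":0,"dy":-0.03,"dz":0,"roll":-10,"jaw":0.1},{"dx":0,"dy":-0.03,"dz":0,"roll":-10,"jaw":0.1},{"dx":0,"dy":-0.03,"dz":0,"roll":-10,"jaw":0.1},{"dx":0.01,"dy":-0.03,"dz":0,"roll":-10,"jaw":0.1},{"dx":0.01,"dy":-0.03,"dz":0,"roll":-10,"jaw":0.1}]}}

```text
t: 18.3
eef_pos: [0.593, 0.1617, 0.2658]
ee_rot: [3.14, -0.001, -1.402]
force: [-0.3, -0.8, -0.4]
width: 0.0234
gripper_force: 30.0
```

Emit:
{"name": "servo_tool", "arguments": {"moves": [{"dx":0.01,"dy":-0.03,"dz":0,"roll":-10,"jaw":0.1},{"dx":0.01,"dy":-0.03,"dz":0,"roll":-10,"jaw":0.1},{"dx":0.01,"dy":-0.03,"dz":0,"roll":0,"jaw":0.1},{"dx":0,"dy":-0.03,"dz":0,"roll":0,"jaw":0.1},{"dx":0,"dy":-0.02,"dz":0,"roll":0,"jaw":0.1},{"dx":0,"dy":-0.015,"dz":0,"roll":0,"jaw":0.1},{"dx":0,"dy":0,"dz":0,"roll":0,"jaw":0.1},{"dx":0,"dy":0,"dz":0,"roll":0,"jaw":0.1},{"dx":0,"dy":0,"dz":0,"roll":0,"jaw":0.1},{"dx":0,"dy":0,"dz":0,"roll":0,"jaw":0.1}]}}

```text
t: 19.55
eef_pos: [0.6236, 0.0089, 0.2666]
ee_rot: [3.142, 0.0, -1.745]
force: [-0.2, 0.9, -0.4]
width: 0.0233
gripper_force: 30.0
```

```bash
python3 -c "
from m import *
from scipy.optimize import least_squares
s=get_state(); T=s['eef_pos']; print(T)
for n in ('side','scene','wrist'):
  snap(n,n+'9'); z=load(n+'9'); P=cloud(z).reshape(-1,3); d=z['d'].ravel()
  q=P[(d>0)&(np.hypot(P[:,0]-T[0],P[:,1]-T[1])<.025)&(P[:,2]>.19)&(P[:,2]<.25)]
  print(n,len(q), q.min(0) if len(q) else '', q.max(0) if len(q) else '')
  for a,b,r in ((.212,.238,.006),(.246,.253,.014)):
    h=q[(q[:,2]>a)&(q[:,2]<b)] if len(q) else q
    if len(h)>8:
      f=least_squares(lambda c:np.hypot(h[:,0]-c[0],h[:,1]-c[1])-r,h[:,:2].mean(0)-0*T[:2],loss='soft_l1',f_scale=.001)
      cam=-z['R'].T@z['t']; g=h[:,:2].mean(0); dirv=(g-cam[:2])/np.linalg.norm(g-cam[:2])
      f=least_squares(lambda c:np.hypot(h[:,0]-c[0],h[:,1]-c[1])-r,g+dirv*r,loss='soft_l1',f_scale=.001)
      print(a,len(h),f.x,'rel tcp',f.x-T[:2])
"
```

```text
[0.6236 0.0089 0.2666]
side 104 [0.6125 0.008  0.1997] [0.6325 0.0216 0.2499]
0.212 58 [0.6234 0.0097] rel tcp [-0.0002  0.0008]
scene 80 [0.6161 0.0056 0.1997] [0.6354 0.0176 0.25  ]
0.212 49 [0.6254 0.0077] rel tcp [ 0.0018 -0.0012]
wrist 184 [0.6176 0.0019 0.2044] [0.6285 0.0082 0.2304]
0.212 133 [0.6233 0.0082] rel tcp [-0.0003 -0.0006]
```

Emit:
{"name": "servo_tool", "arguments": {"moves": [{"dx":0.0034,"dy":-0.0025,"dz":0,"roll":0,"jaw":0.1},{"dx":0,"dy":0,"dz":-0.02,"roll":0,"jaw":0.1},{"dx":0,"dy":0,"dz":-0.03,"roll":0,"jaw":0.1},{"dx":0,"dy":0,"dz":-0.03,"roll":0,"jaw":0.1},{"dx":0,"dy":0,"dz":-0.02,"roll":0,"jaw":0.1},{"dx":0,"dy":0,"dz":-0.015,"roll":0,"jaw":0.1},{"dx":0,"dy":0,"dz":0,"roll":0,"jaw":0.1},{"dx":0,"dy":0,"dz":0,"roll":0,"jaw":0.1},{"dx":0,"dy":0,"dz":0,"roll":0,"jaw":0.1},{"dx":0,"dy":0,"dz":0,"roll":0,"jaw":0.1}]}}

```text
t: 20.95
eef_pos: [0.6273, 0.0059, 0.1523]
ee_rot: [-3.141, 0.0, -1.745]
force: [0.1, -0.3, -0.3]
width: 0.0233
gripper_force: 30.0
```

```bash
python3 -c "
from m import *
s=get_state(); print(s['t'],s['eef_pos'],s['ee_rot'])
for n in ('wrist','side','scene'): snap(n,n+'10')
f=lambda n,x,y,w,h: cv2.resize(cv2.imread('pics/%s10.png'%n)[y:y+h,x:x+w],(399,299),interpolation=cv2.INTER_CUBIC)
w=load('wrist10'); K,R,t=w['K'],w['R'],np.array(w['t'])
pr=lambda X:(K@(R@np.array(X)+t))[:2]/(K@(R@np.array(X)+t))[2]
T=s['eef_pos']; print('tip px',pr([T[0],T[1],T[2]-.068]),'hole',pr([.627,.0067,.07]))
u,v=pr([.627,.0067,.07]).astype(int); u=int(np.clip(u-100,0,440)); v=int(np.clip(v-75,0,250))
print(u,v)
o=np.hstack([f('wrist',u,v,200,150),f('scene',270,190,80,60)]); o=np.vstack([o,np.hstack([f('side',270,170,80,60),f('wrist',0,0,640,400)])]); cv2.imwrite('pics/m2.png',o)
"
```

```text
20.95 [0.6273 0.0059 0.1523] [-3.1406  0.0005 -1.7453]
tip px [321.9321 213.4915] hole [322.4905 208.3126]
222 133
```

View pics/m2.png

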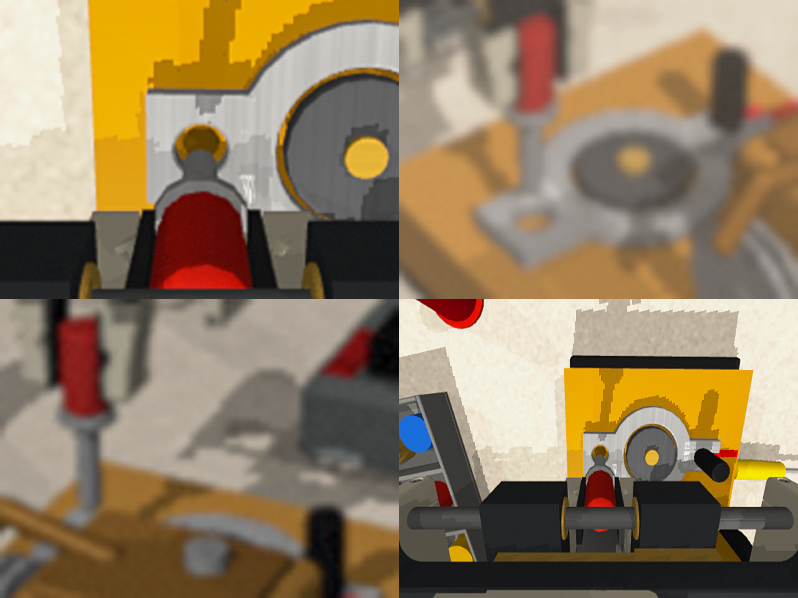

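The wrist crop shows the eye at (202,146), with the pin's tip at (202,152) lined up above it. That fits the projected positions, so I'll lower in steps and watch the force.

Emit:
{"name": "servo_tool", "arguments": {"moves": [{"dx":0,"dy":0,"dz":-0.004,"roll":0,"jaw":0.1},{"dx":0,"dy":0,"dz":-0.004,"roll":0,"jaw":0.1},{"dx":0,"dy":0,"dz":-0.004,"roll":0,"jaw":0.1},{"dx":0,"dy":0,"dz":-0.004,"roll":0,"jaw":0.1},{"dx":0,"dy":0,"dz":-0.004,"roll":0,"jaw":0.1},{"dx":0,"dy":0,"dz":-0.003,"roll":0,"jaw":0.1},{"dx":0,"dy":0,"dz":-0.003,"roll":0,"jaw":0.1},{"dx":0,"dy":0,"dz":-0.003,"roll":0,"jaw":0.1},{"dx":0,"dy":0,"dz":0,"roll":0,"jaw":0.1},{"dx":0,"dy":0,"dz":0,"roll":0,"jaw":0.1}]}}

```text
t: 22.35
eef_pos: [0.6271, 0.0058, 0.1227]
ee_rot: [-3.141, 0.0, -1.745]
force: [0.3, 1.5, -1.3]
width: 0.0235
gripper_force: 30.0
```

Emit:
{"name": "servo_tool", "arguments": {"moves": [{"dx":0,"dy":0,"dz":-0.002,"roll":0,"jaw":0.1},{"dx":0,"dy":0,"dz":-0.002,"roll":0,"jaw":0.1},{"dx":0,"dy":0,"dz":-0.002,"roll":0,"jaw":0.1},{"dx":0,"dy":0,"dz":-0.002,"roll":0,"jaw":0.1},{"dx":0,"dy":0,"dz":-0.002,"roll":0,"jaw":0.1},{"dx":0,"dy":0,"dz":-0.002,"roll":0,"jaw":0.1},{"dx":0,"dy":0,"dz":-0.002,"roll":0,"jaw":0.1},{"dx":0,"dy":0,"dz":-0.002,"roll":0,"jaw":0.1},{"dx":0,"dy":0,"dz":0,"roll":0,"jaw":0.1},{"dx":0,"dy":0,"dz":0,"roll":0,"jaw":0.1}]}}

```text
t: 23.6
eef_pos: [0.6269, 0.0058, 0.1064]
ee_rot: [3.141, -0.0, -1.745]
force: [0.1, 1.4, -1.7]
width: 0.0234
gripper_force: 30.0
```

Smooth so far. About 18 mm remains.

Emit:
{"name": "servo_tool", "arguments": {"moves": [{"dx":0,"dy":0,"dz":-0.003,"roll":0,"jaw":0.1},{"dx":0,"dy":0,"dz":-0.003,"roll":0,"jaw":0.1},{"dx":0,"dy":0,"dz":-0.003,"roll":0,"jaw":0.1},{"dx":0,"dy":0,"dz":-0.003,"roll":0,"jaw":0.1},{"dx":0,"dy":0,"dz":-0.002,"roll":0,"jaw":0.1},{"dx":0,"dy":0,"dz":-0.001,"roll":0,"jaw":0.1},{"dx":0,"dy":0,"dz":-0.001,"roll":0,"jaw":0.1},{"dx":0,"dy":0,"dz":-0.001,"roll":0,"jaw":0.1},{"dx":0,"dy":0,"dz":0,"roll":0,"jaw":0.1},{"dx":0,"dy":0,"dz":0,"roll":0,"jaw":0.1}]}}

```text
t: 24.85
eef_pos: [0.627, 0.0058, 0.0895]
ee_rot: [-3.142, 0.0, -1.745]
force: [1.0, 2.9, -0.9]
width: 0.0236
gripper_force: 30.0
```

Emit:
{"name": "servo_tool", "arguments": {"moves": [{"dx":0,"dy":0,"dz":-0.001,"roll":0,"jaw":0.1},{"dx":0,"dy":0,"dz":-0.001,"roll":0,"jaw":0.1},{"dx":0,"dy":0,"dz":0,"roll":0,"jaw":0.1},{"dx":0,"dy":0,"dz":0,"roll":0,"jaw":0.1},{"dx":0,"dy":0,"dz":0,"roll":0,"jaw":0.1},{"dx":0,"dy":0,"dz":0,"roll":0,"jaw":0.1},{"dx":0,"dy":0,"dz":0,"roll":0,"jaw":0.1},{"dx":0,"dy":0,"dz":0,"roll":0,"jaw":0.1},{"dx":0,"dy":0,"dz":0,"roll":0,"jaw":0.1},{"dx":0,"dy":0,"dz":0,"roll":0,"jaw":0.1}]}}

```text
t: 26.1
eef_pos: [0.627, 0.0058, 0.0875]
ee_rot: [-3.142, 0.0, -1.745]
force: [0.2, 1.8, -2.9]
width: 0.0233
gripper_force: 30.0
```

Emit:
{"name": "servo_tool", "arguments": {"moves": [{"dx":0,"dy":0,"dz":-0.001,"roll":0,"jaw":0.1},{"dx":0,"dy":0,"dz":-0.001,"roll":0,"jaw":0.1},{"dx":0,"dy":0,"dz":-0.001,"roll":0,"jaw":0.1},{"dx":0,"dy":0,"dz":0,"roll":0,"jaw":0.1},{"dx":0,"dy":0,"dz":0,"roll":0,"jaw":0.1},{"dx":0,"dy":0,"dz":0,"roll":0,"jaw":0.1},{"dx":0,"dy":0,"dz":0,"roll":0,"jaw":0.1},{"dx":0,"dy":0,"dz":0,"roll":0,"jaw":0.1},{"dx":0,"dy":0,"dz":0,"roll":0,"jaw":0.1},{"dx":0,"dy":0,"dz":0,"roll":0,"jaw":0.1}]}}

```text
t: 27.35
eef_pos: [0.6272, 0.0058, 0.0865]
ee_rot: [-3.14, 0.0, -1.745]
force: [-4.5, 3.5, 12.9]
width: 0.0232
gripper_force: 30.0
```

Emit:
{"name": "servo_tool", "arguments": {"moves": [{"dx":0,"dy":0,"dz":0,"roll":0,"jaw":0.4},{"dx":0,"dy":0,"dz":0,"roll":0,"jaw":0.6},{"dx":0,"dy":0,"dz":0,"roll":0,"jaw":0.6},{"dx":0,"dy":0,"dz":0.02,"roll":0,"jaw":0.6},{"dx":0,"dy":0,"dz":0.04,"roll":0,"jaw":0.6},{"dx":0,"dy":0,"dz":0.05,"roll":0,"jaw":0.6},{"dx":0,"dy":0.02,"dz":0.03,"roll":0,"jaw":0.6},{"dx":0,"dy":0.03,"dz":0,"roll":0,"jaw":0.6},{"dx":0,"dy":0.02,"dz":0,"roll":0,"jaw":0.6},{"dx":0,"dy":0,"dz":0,"roll":0,"jaw":0.6}]}}

```text
t: 28.6
eef_pos: [0.6266, 0.0769, 0.2237]
ee_rot: [3.14, -0.001, -1.744]
force: [-0.0, 0.3, -1.0]
width: 0.0526
gripper_force: 0.0
```

```bash
python3 -c "
from m import *
s=get_state(); print(s['t'],s['eef_pos'])
snap('wrist','wrist11');w=load('wrist11');p=w['p'].astype(int);P=cloud(w)
r=(p[...,0]>2*p[...,1])&(p[...,0]>90)&(np.hypot(P[...,0]-.627,P[...,1]-.0067)<.03)
q=P[r]; print('pin',len(q),q.min(0),q.max(0)); h=q[q[:,2]>np.percentile(q[:,2],95)-.002]; print(h.mean(0))
q=P[(p[...,0]>2.2*p[...,1])&(p[...,0]>110)&(p[...,2]<80)&(abs(P[...,2]-.065)<.009)&(P[...,0]<.52)&(abs(P[...,1]-.03)<.03)]
for n,a in (('ptr',q[q[:,2]>.067]),('mark',q[q[:,2]<.064])):
  if len(a): print(n,len(a),a.mean(0),'cross',(a.mean(0)[:2]-[.566,.018])@[np.sin(.184),np.cos(.184)])
"
```

```text
28.6 [0.6266 0.0769 0.2237]
pin 724 [ 0.613 -0.006  0.117] [0.6379 0.0165 0.3823]
[0.6262 0.0053 0.1254]
mark 177 [0.464  0.0369 0.0616] cross -9.463562529559128e-05
```

```bash
python3 -c "
from m import *
w=load('wrist11');p=w['p'].astype(int);P=cloud(w)
r=(p[...,0]>2*p[...,1])&(p[...,0]>90)&(np.hypot(P[...,0]-.627,P[...,1]-.0067)<.03)
q=P[r]; print(np.percentile(q[:,2],[1,5,25,50,75,95])); print(np.median(q,0))
# pointer region near mark, loose red
k=(p[...,0]>1.7*p[...,1])&(p[...,0]>p[...,2]*1.7)&(p[...,1]<p[...,0]*.45)&(P[...,0]>.47)&(P[...,0]<.51)&(P[...,2]>.06)&(P[...,2]<.08)&(abs(P[...,1]-.03)<.02)
print(k.sum(), P[k].mean(0) if k.any() else '')
"
```

```text
[0.1176 0.1187 0.1198 0.1203 0.1208 0.1216]
[0.6263 0.0049 0.1203]
29 [0.4716 0.0358 0.0617]
```

Pin top is at 0.1203, so it is fully home. Next is the button.

Emit:
{"name": "servo_tool", "arguments": {"moves": [{"dx":-0.01,"dy":-0.03,"dz":0,"roll":5,"jaw":0},{"dx":-0.02,"dy":-0.04,"dz":0,"roll":5,"jaw":0},{"dx":-0.02,"dy":-0.045,"dz":0,"roll":0,"jaw":0},{"dx":-0.02,"dy":-0.045,"dz":0,"roll":0,"jaw":0},{"dx":-0.02,"dy":-0.045,"dz":0,"roll":0,"jaw":0},{"dx":-0.02,"dy":-0.045,"dz":0,"roll":0,"jaw":0},{"dx":-0.02,"dy":-0.045,"dz":0,"roll":0,"jaw":0},{"dx":-0.005,"dy":-0.03,"dz":0,"roll":0,"jaw":0},{"dx":0,"dy":0,"dz":0,"roll":0,"jaw":0},{"dx":0,"dy":0,"dz":0,"roll":0,"jaw":0}]}}

```text
t: 29.9
eef_pos: [0.4915, -0.2495, 0.2241]
ee_rot: [3.141, 0.0, -1.572]
force: [0.3, 0.5, -0.2]
width: 0.0006
gripper_force: 0.0
```

```bash
python3 -c "
from m import *
s=get_state(); print(s['t'],s['eef_pos'])
snap('wrist','wrist12');w=load('wrist12');p=w['p'].astype(int);P=cloud(w)
k=(p[...,1]>1.3*p[...,0])&(p[...,1]>1.3*p[...,2])&(P[...,2]>.055)&(P[...,2]<.08)
q=P[k]; print(len(q),np.percentile(q,[2,98],axis=0),np.median(q,0))
v,u=np.nonzero(k); print(v.min(),v.max(),ray(w,*cv2.minEnclosingCircle(np.c_[u,v].astype(np.float32))[0],.067))
k=(p[...,0]>2*p[...,1])&(p[...,0]>90)&(P[...,2]>.13)&(P[...,2]<.17)&(P[...,1]<-.2); print('ball',P[k].mean(0),k.sum())
"
```

```text
29.9 [ 0.4915 -0.2495  0.2241]
1410 [[ 0.4722 -0.3734  0.0573]
 [ 0.5051 -0.34    0.0691]] [ 0.4882 -0.3566  0.0673]
45 156 [ 0.4958 -0.3285  0.067 ]
ball [ 0.5729 -0.2835  0.1513] 1027
```

```bash
python3 -c "
from m import *
w=load('wrist12');p=w['p'].astype(int);P=cloud(w)
k=(p[...,0]>2*p[...,1])&(p[...,0]>90)&(P[...,2]>.13)&(P[...,2]<.17)&(P[...,1]<-.2); print(np.percentile(P[k],[2,25,50,75,98],axis=0))
n,l,st,c=cv2.connectedComponentsWithStats(k.astype(np.uint8))
for i in range(1,n):
  if st[i,4]>30: print(st[i],P[l==i].mean(0))
"
```

```text
[[ 0.5374 -0.3923  0.1302]
 [ 0.5429 -0.2702  0.1511]
 [ 0.5483 -0.2647  0.1551]
 [ 0.5547 -0.2587  0.1574]
 [ 0.7084 -0.2512  0.1595]]
[  0   0  17  17 170] [ 0.7041 -0.389   0.1307]
[228 180  33  33 850] [ 0.5467 -0.2624  0.1555]
```

Emit:
{"name": "servo_tool", "arguments": {"moves": [{"dx":-0.003,"dy":-0.03,"dz":0,"roll":0,"jaw":0},{"dx":0,"dy":-0.04,"dz":0,"roll":0,"jaw":0},{"dx":0,"dy":-0.037,"dz":0,"roll":0,"jaw":0},{"dx":0,"dy":0,"dz":-0.03,"roll":0,"jaw":0},{"dx":0,"dy":0,"dz":-0.04,"roll":0,"jaw":0},{"dx":0,"dy":0,"dz":-0.04,"roll":0,"jaw":0},{"dx":0,"dy":0,"dz":-0.03,"roll":0,"jaw":0},{"dx":0,"dy":0,"dz":-0.01,"roll":0,"jaw":0},{"dx":0,"dy":0,"dz":0,"roll":0,"jaw":0},{"dx":0,"dy":0,"dz":0,"roll":0,"jaw":0}]}}

```text
t: 31.2
eef_pos: [0.4901, -0.3564, 0.076]
ee_rot: [-3.14, -0.001, -1.57]
force: [0.5, -0.4, 0.5]
width: 0.0005
gripper_force: 0.0
```

```bash
python3 -c "
from m import *
w=load('wrist12'); print(ray(w,244,196,.146), ray(load('wrist2'),345,131,.146))
P=cloud(w)[180:213,228:261]; print(np.percentile(P[...,2][P[...,2]<.17],99.5))
P=cloud(load('wrist2'))[115:148,329:362]; print(np.percentile(P[...,2][P[...,2]<.17],99.5))
"
```

```text
[ 0.5494 -0.2598  0.146 ] [ 0.4688 -0.2472  0.146 ]
0.16010261784769
0.16380617468203468
```

Emit:
{"name": "servo_tool", "arguments": {"moves": [{"dx":-0.001,"dy":0,"dz":-0.003,"roll":0,"jaw":0},{"dx":0,"dy":0,"dz":-0.003,"roll":0,"jaw":0},{"dx":0,"dy":0,"dz":-0.002,"roll":0,"jaw":0},{"dx":0,"dy":0,"dz":-0.002,"roll":0,"jaw":0},{"dx":0,"dy":0,"dz":-0.002,"roll":0,"jaw":0},{"dx":0,"dy":0,"dz":-0.001,"roll":0,"jaw":0},{"dx":0,"dy":0,"dz":-0.001,"roll":0,"jaw":0},{"dx":0,"dy":0,"dz":0,"roll":0,"jaw":0},{"dx":0,"dy":0,"dz":0,"roll":0,"jaw":0},{"dx":0,"dy":0,"dz":0,"roll":0,"jaw":0}]}}

```text
t: 32.45
eef_pos: [0.488, -0.3563, 0.0612]
ee_rot: [-3.141, -0.0, -1.571]
force: [-3.2, 2.6, 8.9]
width: 0.0006
gripper_force: 4.4
```

Emit:
{"name": "servo_tool", "arguments": {"moves": [{"dx":0,"dy":0,"dz":-0.001,"roll":0,"jaw":0},{"dx":0,"dy":0,"dz":-0.001,"roll":0,"jaw":0},{"dx":0,"dy":0,"dz":0,"roll":0,"jaw":0},{"dx":0,"dy":0,"dz":0,"roll":0,"jaw":0},{"dx":0,"dy":0,"dz":0,"roll":0,"jaw":0},{"dx":0,"dy":0,"dz":0,"roll":0,"jaw":0},{"dx":0,"dy":0,"dz":0,"roll":0,"jaw":0},{"dx":0,"dy":0,"dz":0,"roll":0,"jaw":0},{"dx":0,"dy":0,"dz":0,"roll":0,"jaw":0},{"dx":0,"dy":0,"dz":0,"roll":0,"jaw":0}]}}

```text
t: 33.7
eef_pos: [0.4881, -0.3564, 0.061]
ee_rot: [-3.141, -0.001, -1.57]
force: [-5.7, 7.2, 21.9]
width: 0.0006
gripper_force: 11.3
```

Emit:
{"name": "servo_tool", "arguments": {"moves": [{"dx":0,"dy":0,"dz":0.005,"roll":0,"jaw":0},{"dx":0,"dy":0,"dz":0.01,"roll":0,"jaw":0},{"dx":0,"dy":0,"dz":0.03,"roll":0,"jaw":0},{"dx":0,"dy":0,"dz":0.05,"roll":0,"jaw":0},{"dx":0,"dy":0,"dz":0.05,"roll":0,"jaw":0},{"dx":0,"dy":0,"dz":0.02,"roll":0,"jaw":0},{"dx":0,"dy":0.04,"dz":0,"roll":0,"jaw":0},{"dx":0,"dy":0.04,"dz":0,"roll":0,"jaw":0},{"dx":0,"dy":0.03,"dz":0,"roll":0,"jaw":0},{"dx":0,"dy":0,"dz":0,"roll":0,"jaw":0}]}}

```text
t: 34.95
eef_pos: [0.4881, -0.2446, 0.2239]
ee_rot: [-3.141, 0.0, -1.569]
force: [0.2, -0.3, 0.3]
width: 0.0006
gripper_force: 0.0
```

```bash
python3 -c "
from m import *
s=get_state(); print(s['t'],s['eef_pos'],s['force'])
snap('wrist','wrist13');w=load('wrist13');p=w['p'].astype(int);P=cloud(w)
k=(p[...,1]>1.3*p[...,0])&(p[...,1]>1.3*p[...,2])&(P[...,2]>.055)&(P[...,2]<.08); print('btn',np.median(P[k],0))
k=(p[...,0]>2*p[...,1])&(p[...,0]>90)&(P[...,2]>.13)&(P[...,2]<.17)&(abs(P[...,0]-.53)<.08)
v,u=np.nonzero(k); c=cv2.minEnclosingCircle(np.c_[u,v].astype(np.float32)); print('ball',c, ray(w,*c[0],.146))
snap('side','side13')
"
```

```text
34.95 [ 0.4881 -0.2446  0.2239] [ 0.1905 -0.2829  0.3323]
btn [ 0.4889 -0.3566  0.0673]
ball ((240.43637084960938, 189.16969299316406), 17.570934295654297) [ 0.5483 -0.26    0.146 ]
```

```bash
python3 -c "
from station import *
print(job_done())"
```

```text
the job is handed in; nothing more can be done
None
```

I finished the lockout in the order asked and handed it in at about 35 s: isolator thrown to its off stop, collar turned to the mark, red pin fully home, and start button pressed to its stop and released. I couldn't re-check the collar pointer after the pin went in; before that it was within about 0.5 mm of the mark.

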